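Push the flight case home into its shelf corner

ROBOT

A 6-joint arm with a two-finger parallel gripper is mounted at the origin on the work surface. World frame = base frame: x ahead of the robot, y to its left, z up, the work surface at z = 0. Lengths are in mm, angles in rad, forces in N, time in s.
With the tool pointing down it reaches from about 400 to 825 mm from the base axis. Payload 7 kg.
Tool frame: the origin (TCP) lies at the very end of the fingers, on their centre line; the grasp point (between the pads) lies 19 mm behind it; z points along the fingers, y is the direction in which the jaws open and shut (so a half turn about z gives the same grasp; the last joint's range is limited). The gripper opens to 88 mm and grips with 3 to 60 N. Pads are 19 mm wide; open, the fingers measure 130 mm over their backs; the gripper's body (78 mm by 193 mm) begins 47 mm behind the grasp point.
Start: joints at [1.462, 0.359, 0.012, 0, -1.224, -0.288], TCP at [260.873, 622.528, 226.561] pointing down, gripper open.
Joint ranges: [-3.07, 3.07], [-1.43, 2.12], [-1.02, 1.25], [-3.03, 1.67], [-3.05, -0], [-3.03, 3.03]. Speed limits (rad/s): [2.39, 2.39, 3.01, 3.14, 3.14, 3.14].

INTERFACE

Orientations are given as a unit quaternion [x, y, z, w].
In Python, from plant import bot gives the robot as it stands. Calls block until the motion is done:
- bot.move_ptp(position, orientation): joint-space move of the TCP to a pose.
- bot.line_to(position, velocity=150, ori=None): straight line of the TCP; ori=None keeps the orientation; velocity is the mean speed in mm/s.
- bot.move_joints(angles): joint-space move.
- bot.move_gripper(opening, force=None): finger opening in mm; force is the grip in N (None keeps the last); returns when the fingers have stopped.
- bot.pause(seconds).
- bot.solve_ik(position, orientation): joint angles nearest the present ones, or None.
- bot.read_state(): the state.
- bot.camera(name): name is "side" or "top"; returns the picture (400x640x3 uint8, red, green, blue); there is no depth.
- bot.get_calibration(name): a dict with "fx", "fy", "cx", "cy" (pixels), "view" (4x4, takes a point from world to camera coordinates). Camera axes: x right, y up, looking along -z (the intrinsics and any distortion apply to the point x, -y, -z); pixel columns grow to the right and rows downward; lengths in mm; the calibration is good to about 2 mm. A picture is of the moment at which its call begins. get_calibration takes no time and is no camera call.
A pose or a line that the arm cannot do raises bot.Unreachable and nothing moves.
- bot.close_job(): hands the job in, once; it reports no verdict.
The state is a dict: "t": time; "joint_pos": joint angles; "qvel": joint speeds; "tau": joint torques, N m; "tcp_pos": TCP position; "eef_rot": TCP orientation; "contact_force": force on the tool from outside, world axes, zero at the start; "moment": the same for the moment, N m; "width": finger opening in mm.
Only numpy, scipy, OpenCV 4.12 (cv2) and the standard library are available. Lean on these libraries where they do the work, as an engineer would, in place of code of your own. Each camera call takes 0.05 s, during which the arm holds its last target.

TASK

Push the black flight case along the shelf into its stowage corner: its long back face (the one without latches) squarely flush against the low back rail, and its end touching the upright end stop. Only push it with the fingers - do not grasp, lift or tip it - and leave the microphone, the tripod and the brass mounts where they stand. When it is home, draw the hand clear.

Things in the scene. Friction and masses are not known exactly. Their poses are not given: they have to be found in the camera images.
- case: Black flight case, loose, 0.55-0.95 kg: 120 mm deep (own x), 200 long (own y), 75 high; origin at centre of underside, z up. Near long face (own -x) has two steel latches 70 mm either side of the middle, 30 wide, 5 proud (tabs 1.5 more), 31 to 65 up; plain between. Far face (+x) and ends are plain. Starts mid-shelf, short of the rail, within 0.3 rad of square. Slides with dry friction; stays where left.
- case_far_left (a point): Point at the vertical edge of the case between its far long face and its +y end: 60 mm along own x, +100 mm along own y, 20 mm up.
- case_far_right (a point): Point at the vertical edge of the case between its far long face and its -y end: 60 mm along own x, -100 mm along own y, 20 mm up.
- rail: Back rail: fixed straight square steel bar across the shelf along y, beyond the case; 20 mm deep (x), 900 mm long (y), 30 mm high. Origin at the centre of its underside; its face towards the robot lies 10 mm to -x of the origin. Never turned, but its x differs from start to start.
- end_stop: Fixed upright steel plate square to the rail, on the left (+y) or right (-y) of the case: push the case to that side. Origin under a dark 20 x 20 mm post, 125 high; from it the plate, 6 mm thick (3 either side of the origin in y), 110 high with a 10 mm bead along its top (to 117), runs 10 to 148 mm towards +x, ending up to 7 cm short of the rail. Never turned; its y varies.
- tripod: Bystander: loose graphite-grey desk tripod, three legs with rubber feet in a 100 mm circle, 85 mm high, standing at the side away from the end stop. Origin at the centre, on the shelf. Leave alone.
- microphone: Bystander: loose chrome side-address microphone upright on a round base of 80 mm diameter, 160 mm high. Origin at the centre of the base's underside. Leave alone.
- mount_a: Bystander: loose brass swivel mount, 48 mm round foot with a small fork, 56 mm high, on the robot's side of the case. Origin at the centre of its underside. Leave alone.
- mount_b: Bystander: second, identical brass swivel mount, standing beyond the rail. Origin at the centre of its underside. Leave alone.
Mind the look-alikes: they are no part of the job. Several things have the shape of the case; the one meant has the colours described above.

How it is judged:
By the outcome, as a careful person would: the job done as asked, in the order asked, and still so for the second after the job is handed in, with the robot touching nothing.
It also fails if it takes over 58 s, if anything falls off the work surface, if the arm or the gripper's body presses on something with over 40 N, if the wrist force passes 120 N, or if a joint passes its speed limit or range.

## Working session

There is one attempt and no reset: what is moved stays moved. The work goes in short steps, each a Python script; the robot and the scene stay as the last script left them, time stands still between calls to the robot, and variables do not carry over. Pictures are saved under pics/ and viewed, and the job is handed in when it is done.

```bash
mkdir -p pics; ls; python3 - <<'E'
from plant import bot
import cv2
for n in("side","top"):
    im=bot.camera(n); cv2.imwrite(f"pics/{n}0.png",im[:,:,::-1]); c=bot.get_calibration(n); print(n,c)
print(bot.read_state())
E
```

```text
pics
side {'fx': 446.29490377441465, 'fy': 446.29490377441465, 'cx': 321.7103885154885, 'cy': 199.87755459084633, 'view': array([[ 9.70514109e-01, -2.40304301e-01,  1.88734613e-02,
        -5.19806432e+02],
       [ 1.74609908e-01,  7.54850067e-01,  6.32228406e-01,
        -1.96635535e+02],
       [-1.66173838e-01, -6.10291094e-01,  7.74552152e-01,
        -1.11970948e+03],
       [ 0.00000000e+00,  0.00000000e+00,  0.00000000e+00,
         1.00000000e+00]])}
top {'fx': 393.55198701861076, 'fy': 393.55198701861076, 'cx': 317.1547673153698, 'cy': 195.19376292104107, 'view': array([[ 2.70076480e-02, -9.99584953e-01,  1.00254202e-02,
         8.00594234e+01],
       [ 9.79949908e-01,  2.84549818e-02,  1.97201654e-01,
        -5.47473027e+02],
       [-1.97405079e-01,  4.49845676e-03,  9.80311684e-01,
        -9.84990099e+02],
       [ 0.00000000e+00,  0.00000000e+00,  0.00000000e+00,
         1.00000000e+00]])}
{'t': 0.1, 'joint_pos': array([ 1.46210440e+00,  3.59356743e-01,  1.11392309e-02, -2.99645268e-04,
       -1.22411231e+00, -2.88101422e-01]), 'qvel': array([ 0.00036574, -0.00012127,  0.00048462,  0.00274067,  0.00151111,
       -0.00123364]), 'tau': array([-2.84429865e-03, -5.84163630e+01,  2.93752921e+01,  7.01549962e+00,
        1.01675437e-02, -4.92768561e-05]), 'tcp_pos': array([260.71959527, 622.13142859, 225.68626379]), 'eef_rot': array([ 9.80373496e-01, -1.97147663e-01, -7.16147859e-05,  7.76283501e-04]), 'contact_force': array([-0.07737217,  0.00352723,  0.40490126]), 'moment': array([-0.01767482, -0.05845247, -0.00691463]), 'width': 88.12245552661938}
```

View pics/side0.png

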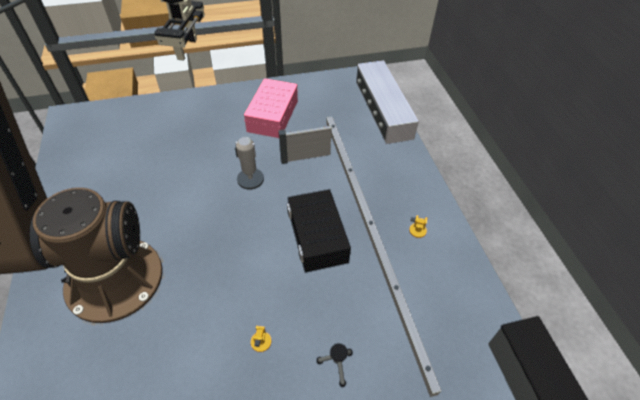

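View pics/top0.png

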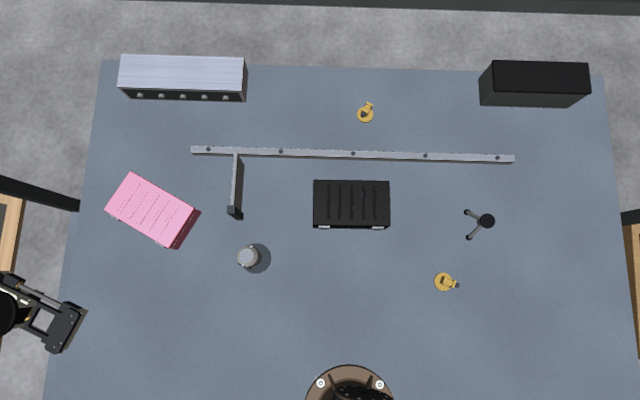

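Candidates with the case's shape: pink box (top 152,210), black box beyond the rail (top 535,83), and black box with light latches (top 351,204). The third fits: it is black with two latches, mid-shelf and short of the rail. I'll confirm with enlarged crops.

```bash
cat > h.py <<'E'
import numpy as np,cv2
from plant import bot
def proj(n,P):
    c=bot.get_calibration(n);V=c["view"];P=np.atleast_2d(P).astype(float)
    q=P@V[:3,:3].T+V[:3,3]; return np.c_[c["cx"]+c["fx"]*q[:,0]/-q[:,2], c["cy"]+c["fy"]*(-q[:,1])/-q[:,2]]
def ray(n,u,z):
    c=bot.get_calibration(n);V=c["view"];R=V[:3,:3];o=-R.T@V[:3,3]
    d=R.T@np.array([(u[0]-c["cx"])/c["fx"],-(u[1]-c["cy"])/c["fy"],-1]); return o+d*(z-o[2])/d[2]
def crop(n,x0,y0,x1,y1,s,f,im=None):
    im=bot.camera(n) if im is None else im
    cv2.imwrite(f,cv2.resize(im[y0:y1,x0:x1,::-1],None,fx=s,fy=s,interpolation=cv2.INTER_CUBIC)); return im
E
python3 - <<'E'
import cv2,numpy as np
from h import *
t=cv2.imread("pics/top0.png")[:,:,::-1];s=cv2.imread("pics/side0.png")[:,:,::-1]
crop("top",190,130,410,280,3.6,"pics/tc.png",t)
crop("side",230,100,430,280,3.3,"pics/sc.png",s)
E
```

```text
(no output)
```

View pics/tc.png

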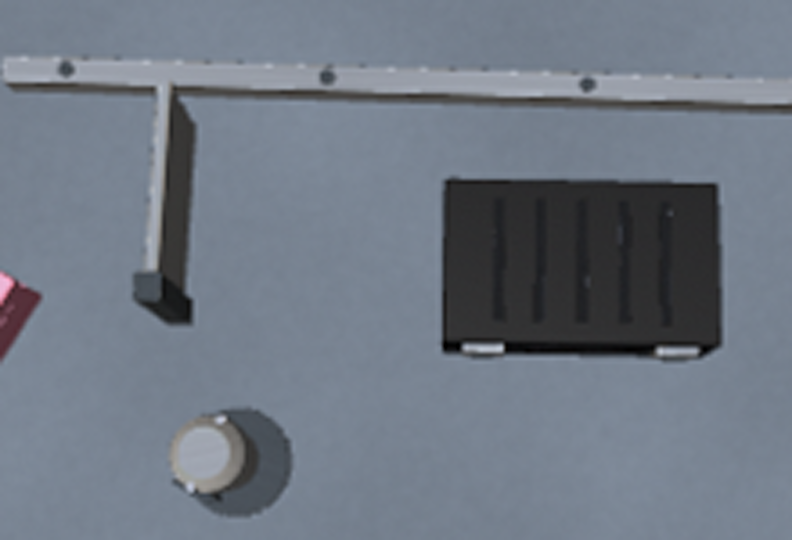

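View pics/sc.png

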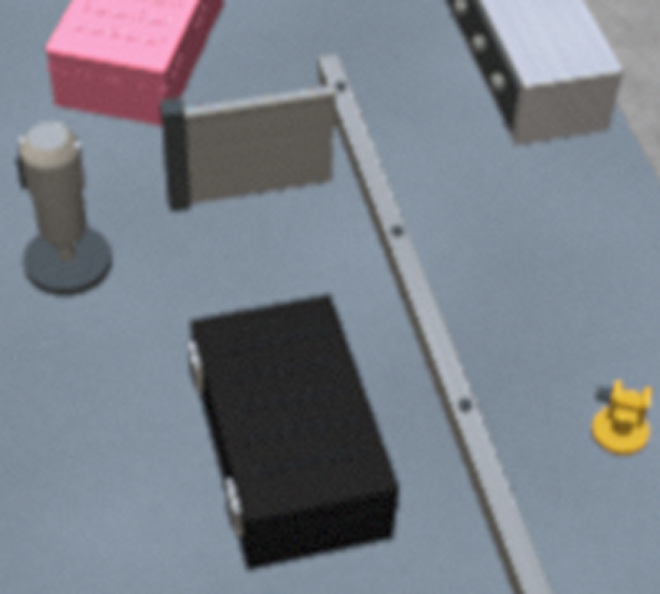

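The crops confirm it: a black case with two steel latches at full-frame top (324,227) and (378,228). The plate and post are on the left (+y), with the post top at about top (231,209).

```bash
python3 - <<'E'
from h import *
from scipy.optimize import least_squares
T=lambda p:(190+(p[0]+.5)/3.6-.5,130+(p[1]+.5)/3.6-.5)
S=lambda p:(230+(p[0]+.5)/3.3-.5,100+(p[1]+.5)/3.3-.5)
obs=[("top",T((446,180)),(60,100,1)),("top",T((718,185)),(60,-100,1)),("top",T((720,345)),(-60,-100,1)),("top",T((444,343)),(-60,100,1)),
("side",S((192,322)),(-60,100,1)),("side",S((331,296)),(60,100,1)),("side",S((397,490)),(60,-100,1)),("side",S((243,517)),(-60,-100,1)),
("side",S((392,539)),(60,-100,0)),("side",S((249,569)),(-60,-100,0))]
def f(p,full=False):
    r=[]
    for n,u,(a,b,h) in obs:
        c,s=np.cos(p[2]),np.sin(p[2])
        r.append(proj(n,[p[0]+c*a-s*b,p[1]+s*a+c*b,h*p[3]])[0]-u)
    return np.array(r) if full else np.ravel(r)
q=least_squares(f,[600,0,0,75],loss="soft_l1"); print(q.x); print(f(q.x,True).round(1))
# rail: top edge near z=30
for n,u in [("top",T((10,83))),("top",T((330,91))),("top",T((780,103))),("top",T((10,58))),("top",T((780,80))),("side",S((322,66))),("side",S((388,235))),("side",S((455,405)))]: print("rail",n,ray(n,u,30).round(1))
print("post z125")
for p in [(134,272),(158,270),(162,300),(137,303)]: print(ray("top",T(p),125).round(1))
for p in [(163,101),(184,99)]: print("s",ray("side",S(p),125).round(1))
print("plate top z117"); 
for p in [(157,86),(172,86),(147,270),(160,270)]: print(ray("top",T(p),117).round(1))
print("s far end",ray("side",S((335,92)),117).round(1),ray("side",S((332,182)),0).round(1))
print("mic base",ray("side",S((67,258)),8).round(1),ray("top",T((243,461)),8).round(1))
for p in [(210,450)]: print("mic top",ray("top",T(p),160).round(1))
for n,u in [("side",(339,352)),("top",(487,221))]: print("tripod",ray(n,u,80).round(1))
for n,u in [("side",(261,342)),("top",(443,282))]: print("ma",ray(n,u,5).round(1))
E
```

```text
[5.25114319e+02 7.15507797e+00 7.61714534e-03 6.88611913e+01]
[[-0.6 -0.4]
 [ 0.  -0.2]
 [ 0.2  0.9]
 [-1.  -0.1]
 [-0.6 -0.5]
 [ 0.  -0.4]
 [ 0.9  0.3]
 [ 0.4  1.9]
 [ 0.6 -0. ]
 [-1.1  0.5]]
rail top [659.2 441.8  30. ]
rail top [660.2 197.1  30. ]
rail top [ 661. -148.   30.]
rail top [679.2 443.6  30. ]
rail top [ 679.5 -148.4   30. ]
rail side [660.9 432.6  30. ]
rail side [661.8 196.5  30. ]
rail side [663.1   1.3  30. ]
post z125
[499.5 315.1 125. ]
[501.3 299.  125. ]
[480.9 294.9 125. ]
[478.4 311.6 125. ]
s [482.9 311.3 125. ]
s [501.3 309.8 125. ]
plate top z117
[633.5 310.4 117. ]
[633.8 299.9 117. ]
[502.5 308.2 117. ]
[502.7 299.3 117. ]
s far end [635.9 298.2 117. ] [638.1 301.5   0. ]
mic base [377.7 253.5   8. ] [379.5 250.8   8. ]
mic top [380.2 250.6 160. ]
tripod [ 487.1 -339.7   80. ]
tripod [ 485.3 -339.4   80. ]
ma [ 330.9 -249.8    5. ]
ma [ 329.3 -245.6    5. ]
```

```bash
cat >> h.py <<'E'
QX=[1,0,0,0]; Q2=[.5**.5,-.5**.5,0,0]; Q3=[.5**.5,.5**.5,0,0]
def st(tag=""):
    s=bot.read_state(); print(tag,"t%.1f"%s["t"],"tcp",s["tcp_pos"].round(1),"F",s["contact_force"].round(1),"w%.0f"%s["width"]); return s
def push(p0,d,dist,step,v,fmax,bias=None):
    """step along unit d until dist or force rise against d beyond fmax"""
    p=np.array(p0,float);d=np.array(d,float);tot=0;log=[]
    b=bot.read_state()["contact_force"] if bias is None else bias
    while tot<dist-1e-6:
        k=min(step,dist-tot);tot+=k;p=p+d*k
        bot.line_to(p.tolist(),velocity=v)
        f=-(bot.read_state()["contact_force"]-b)@d/np.linalg.norm(d);log.append((round(tot,1),round(float(f),1)))
        if f>fmax: break
    print(log); return p
E
python3 - <<'E'
from h import *
for q in (QX,Q2,Q3):
  for p in ([425,7,22],[570,7,22],[601,-120,22],[601,100,22],[530,183,22]):
    j=bot.solve_ik(p,q); print(q[:2],p,None if j is None else np.round(j,2))
bot.move_gripper(40)
bot.line_to([425,7,240],velocity=250,ori=QX); st()
bot.line_to([425,7,24],velocity=120); s=st()
E
```

```text
[1, 0] [425, 7, 22] [ 0.48  0.21 -0.78  0.   -0.58  1.09]
[1, 0] [570, 7, 22] [ 0.36  0.4  -0.46  0.   -0.71  1.22]
[1, 0] [601, -120, 22] [ 0.12  0.46 -0.36  0.   -0.75  1.45]
[1, 0] [601, 100, 22] [ 0.49  0.45 -0.37  0.   -0.75  1.09]
[1, 0] [530, 183, 22] [ 0.68  0.39 -0.48  0.   -0.7   0.89]
[0.7071067811865476, -0.7071067811865476] [425, 7, 22] [ 0.48  0.21 -0.78  0.   -0.58 -0.48]
[0.7071067811865476, -0.7071067811865476] [570, 7, 22] [ 0.36  0.4  -0.46  0.   -0.71 -0.36]
[0.7071067811865476, -0.7071067811865476] [601, -120, 22] [ 0.12  0.46 -0.36  0.   -0.75 -0.12]
[0.7071067811865476, -0.7071067811865476] [601, 100, 22] [ 0.49  0.45 -0.37  0.   -0.75 -0.49]
[0.7071067811865476, -0.7071067811865476] [530, 183, 22] [ 0.68  0.39 -0.48  0.   -0.7  -0.68]
[0.7071067811865476, 0.7071067811865476] [425, 7, 22] [ 0.48  0.21 -0.78  0.   -0.58  2.66]
[0.7071067811865476, 0.7071067811865476] [570, 7, 22] [ 0.36  0.4  -0.46  0.   -0.71  2.79]
[0.7071067811865476, 0.7071067811865476] [601, -120, 22] [ 0.12  0.46 -0.36  0.   -0.75  3.02]
[0.7071067811865476, 0.7071067811865476] [601, 100, 22] [ 0.49  0.45 -0.37  0.   -0.75  2.66]
[0.7071067811865476, 0.7071067811865476] [530, 183, 22] [ 0.68  0.39 -0.48  0.   -0.7   2.46]
 t3.8 tcp [424.9   7.3 240. ] F [ 0.6  0.4 -0.1] w40
 t5.7 tcp [425.4   7.2  24.5] F [-0.3  0.5  0.3] w40
```

```bash
python3 - <<'E'
from h import *
p=push([425,7,24],[1,0,0],40,8,60,15); st()
crop("top",190,130,410,280,3.6,"pics/t1.png"); crop("side",230,100,430,280,3.3,"pics/s1.png")
E
```

```text
[(8, -0.3), (16, 0.4), (24, -0.1), (32, -0.9), (40, 0.8)]
 t7.1 tcp [464.7   6.8  23.8] F [-1.1 -1.2 -0.2] w40
```

View pics/s1.png

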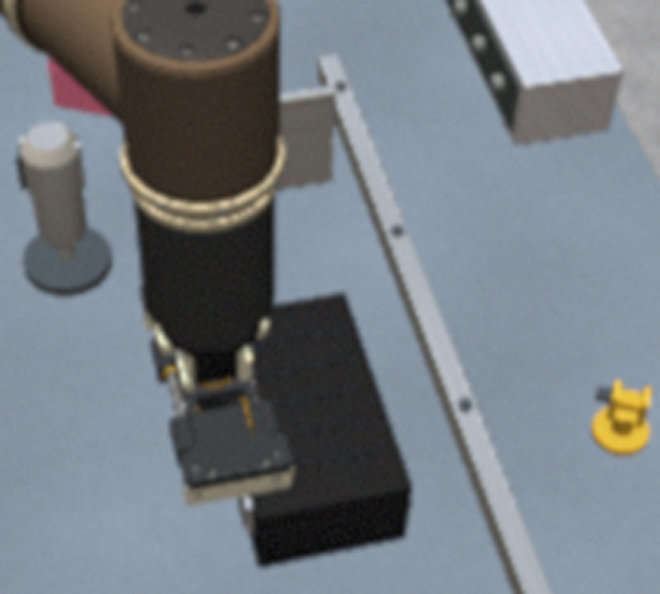

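View pics/t1.png

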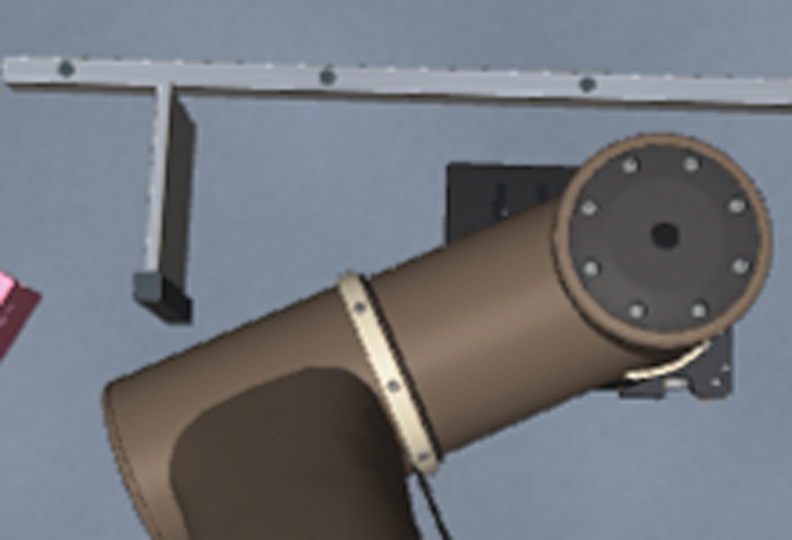

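The hand sits between the latches, and the case moves straight with about 1 N of resistance (far-right corner in the side crop went from 397 to 409). I'll go on to the rail.

```bash
python3 - <<'E'
from h import *
b=np.zeros(3)
p=push([465,7,24],[1,0,0],55,11,60,15,b)
p=push(p,[1,0,0],25,1.5,20,8,b); st()
im=crop("side",230,100,430,280,3.3,"pics/s2.png")
E
```

```text
[(11, 1.0), (22, -0.3), (33, 0.5), (44, 0.7), (55, 0.8)]
[(1.5, 4.8), (3.0, 6.0), (4.5, 7.0), (6.0, 5.3), (7.5, 5.7), (9.0, 5.4), (10.5, 6.8), (12.0, 8.6)]
 t10.9 tcp [529.9   6.5  23.8] F [-8.6 -0.3  4.7] w40
```

View pics/s2.png

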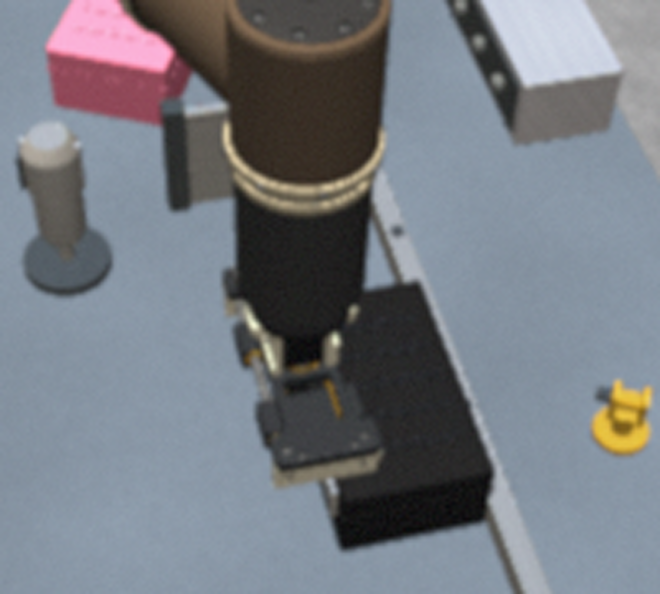

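The case is at or almost at the rail. A few fine steps will confirm.

```bash
python3 - <<'E'
from h import *
b=np.zeros(3)
p=push([532,7,24],[1,0,0],8,1,20,16,b); st()
bot.line_to([p[0]-45,7,24],velocity=120)
bot.line_to([p[0]-45,7,130],velocity=200)
bot.line_to([p[0]-45,-150,130],velocity=250);st()
im=crop("top",190,130,410,280,3.6,"pics/t3.png");im=crop("side",230,100,430,280,3.3,"pics/s3.png")
E
```

```text
[(1, 13.0), (2, 16.8)]
 t11.4 tcp [529.8   6.3  23.6] F [-16.8   3.7  13. ] w40
 t13.4 tcp [ 488.4 -150.2  129. ] F [-0.9  0.3  0.1] w40
```

View pics/t3.png

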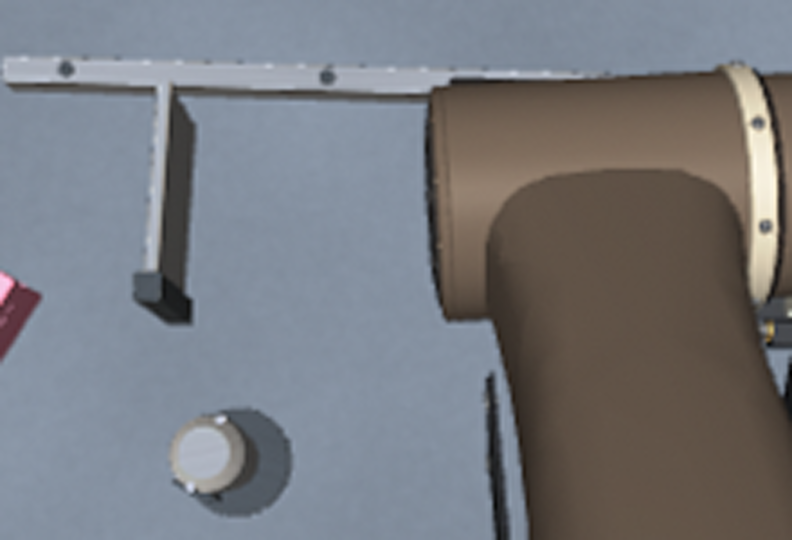

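View pics/s3.png

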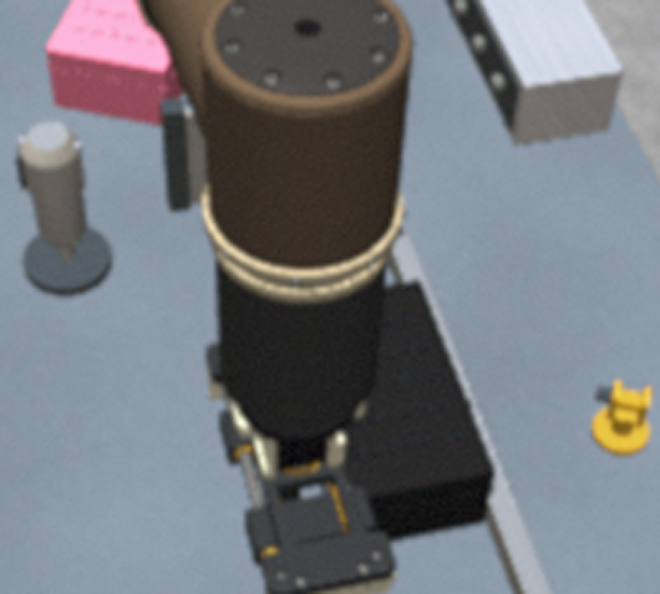

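Firm contact at the rail: the force jumped to 17 N and the TCP stalled at x = 529.8. Next is the end push, with two fingers spread along x to keep it square.

```bash
python3 - <<'E'
from h import *
b=np.zeros(3)
bot.line_to([600,-150,130],velocity=200,ori=Q2)
bot.move_gripper(50)
bot.line_to([600,-150,24],velocity=150);st()
p=push([600,-150,24],[0,1,0],100,20,80,15,b); st()
im=crop("top",190,130,410,280,3.6,"pics/t4.png");im=crop("side",230,100,430,280,3.3,"pics/s4.png")
E
```

```text
t16.6 tcp [ 600.7 -150.1   24.7] F [0.7 0.2 0. ] w50
[(20, 0.0), (40, -0.3), (60, 0.7), (80, -0.6), (100, -0.0)]
 t18.6 tcp [600.1 -49.8  24. ] F [0.8 0.  0. ] w50
```

View pics/s4.png

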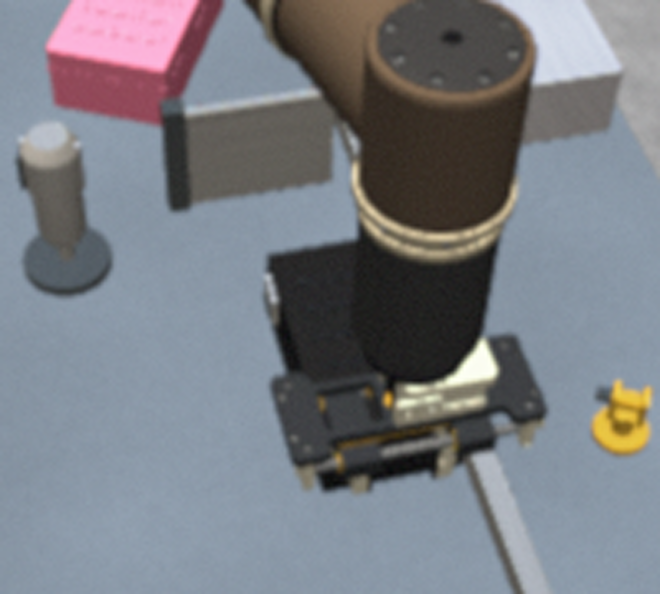

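View pics/t4.png

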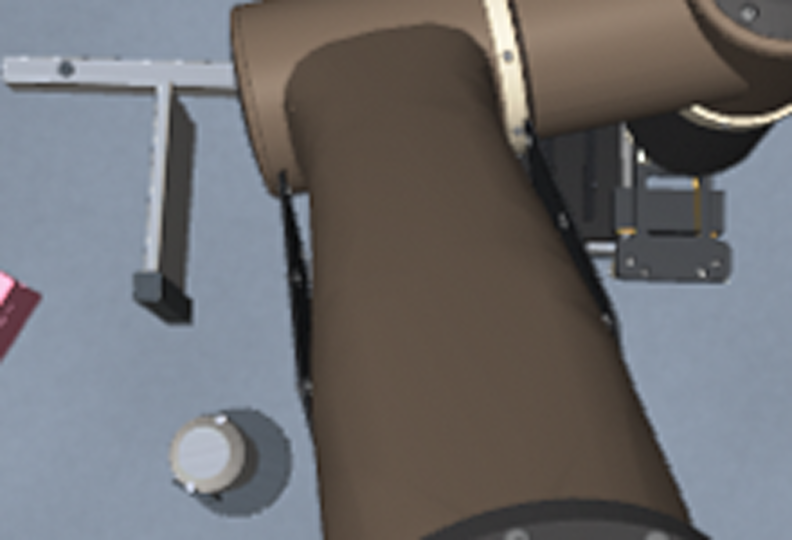

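```bash
python3 - <<'E'
from h import *
b=np.zeros(3)
S=lambda p:(230+(p[0]+.5)/3.3-.5,100+(p[1]+.5)/3.3-.5)
print("near-left corner",ray("side",S((268,258)),75))
p=push([600,-50,24],[0,1,0],130,26,80,15,b); st()
p=push(p,[0,1,0],25,2,25,10,b); st()
im=crop("side",230,100,430,280,3.3,"pics/s5.png")
E
```

```text
near-left corner [541.08532253 154.01864908  75.        ]
[(26, -0.8), (52, -0.7), (78, -0.8), (104, 0.3), (130, 0.7)]
 t21.0 tcp [600.1  80.3  24. ] F [ 0.2 -0.7  0.1] w50
[(2, 2.3), (4, 4.5), (6, 4.1), (8, 4.0), (10, 4.1), (12, 3.7), (14, 12.4)]
 t22.8 tcp [599.9  92.2  24. ] F [  1.3 -12.4   1.4] w50
```

View pics/s5.png

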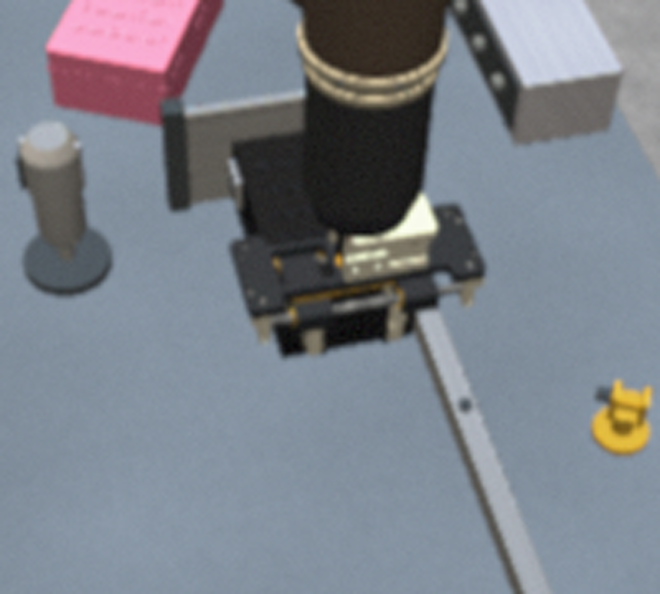

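The case is against the plate: force rose to 12.4 N and the TCP stalled at y = 92.2, about where expected. Now I'll back off and reposition for a final squaring push toward the rail.

```bash
python3 - <<'E'
from h import *
bot.line_to([600,45,24],velocity=150)
bot.line_to([600,45,140],velocity=250)
bot.line_to([488,90,140],velocity=200,ori=QX)
bot.move_gripper(0,5)
bot.line_to([488,178,140],velocity=200)
bot.line_to([488,178,75],velocity=150);st()
im=bot.camera("side");crop("side",200,0,440,240,2.5,"pics/s6.png",im);crop("top",150,100,420,300,2.9,"pics/t6.png")
E
```

```text
t27.8 tcp [488.4 177.7  75.5] F [ 0.7 -0.8  0.2] w0
```

View pics/s6.png

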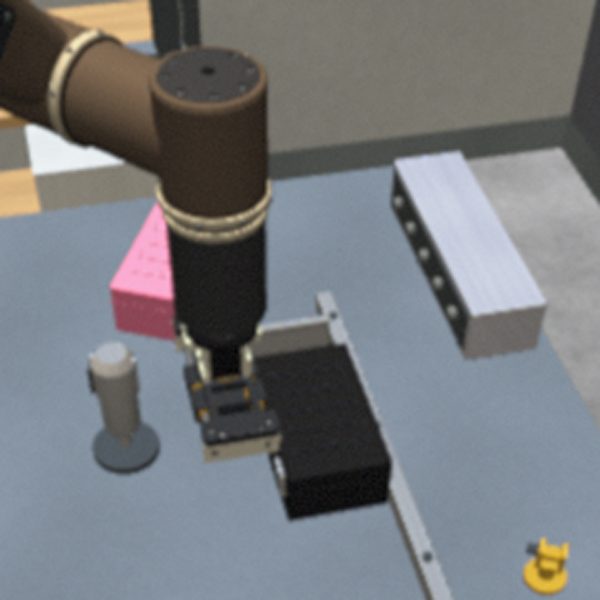

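View pics/t6.png

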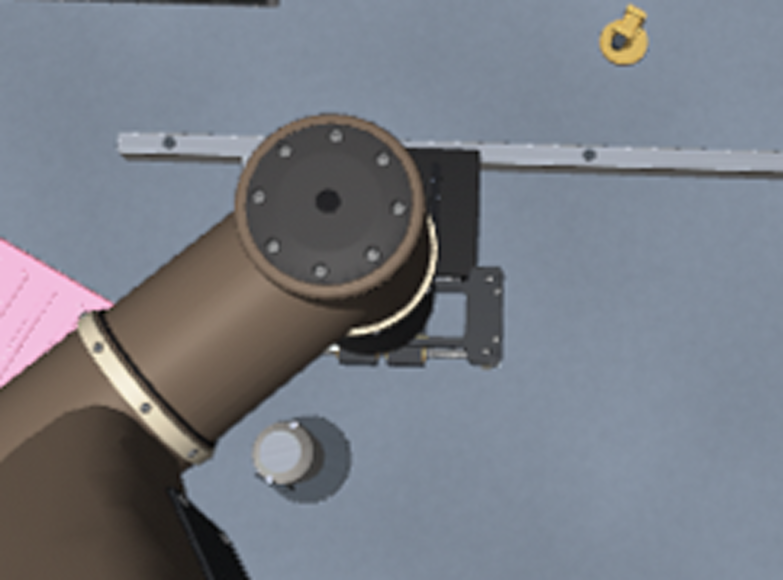

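The mic is clear of the arm and the case is in the corner. Finger is between the latches; now the squaring push, expecting contact at about x = 530.

```bash
python3 - <<'E'
from h import *
b=np.zeros(3)
bot.line_to([488,178,24],velocity=120)
p=push([488,178,24],[1,0,0],36,18,60,10,b)
p=push(p,[1,0,0],14,1.5,25,15,b);st()
bot.line_to([488,178,24],velocity=120)
bot.line_to([488,178,170],velocity=200)
bot.line_to([420,-60,230],velocity=250);st()
crop("top",190,130,410,280,3.6,"pics/t7.png");crop("side",230,80,430,260,3.3,"pics/s7.png")
E
```

```text
[(18, 0.4), (36, 0.6)]
[(1.5, 0.8), (3.0, 0.1), (4.5, -0.1), (6.0, 1.1), (7.5, 8.5), (9.0, 17.7)]
 t30.8 tcp [529.8 177.6  23.9] F [-17.7   5.7  13. ] w0
 t33.4 tcp [419.9 -59.7 229.7] F [ 0.6 -0.2  0.2] w0
```

View pics/s7.png

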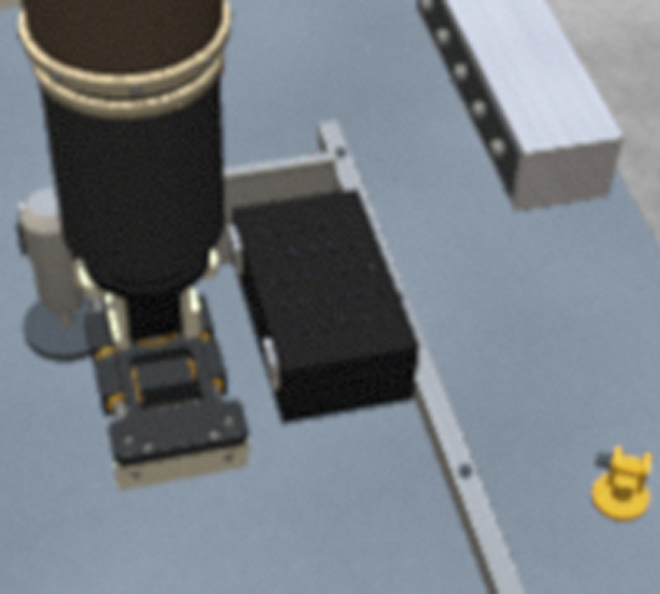

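View pics/t7.png

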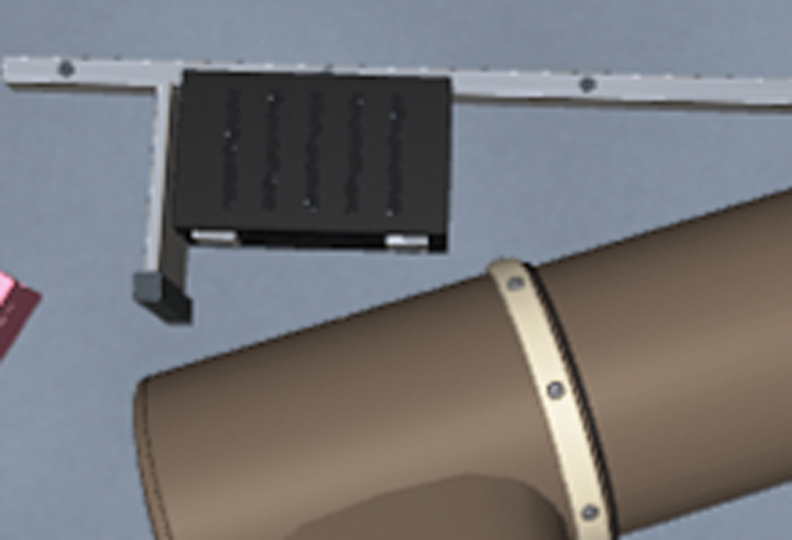

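```bash
python3 - <<'E'
from h import *
T=lambda p:(190+(p[0]+.5)/3.6-.5,130+(p[1]+.5)/3.6-.5)
S=lambda p:(230+(p[0]+.5)/3.3-.5,80+(p[1]+.5)/3.3-.5)
for p in [(184,70),(452,78),(447,234),(177,227)]: print("t",ray("top",T(p),75).round(1))
for p in [(236,208),(356,191),(416,343),(277,365)]: print("s",ray("side",S(p),75).round(1))
for nm,c in (("top",T),("side",S)):
    im=bot.camera(nm); 
    P=proj(nm,[[x,y,75] for x,y in((661,301),(661,101),(541,101),(541,301))]); 
    x0,y0,s=(190,130,3.6) if nm=="top" else (230,80,3.3)
    print(nm,((P-[x0,y0]+.5)*s-.5).round(0).tolist())
crop("top",220,140,270,200,10,"pics/z8.png"); crop("side",290,100,350,160,9,"pics/z9.png")
E
```

```text
t [659.2 300.7  75. ]
t [659.  103.8  75. ]
t [542.  104.2  75. ]
t [541.5 298.   75. ]
s [544.7 298.2  75. ]
s [656.7 295.8  75. ]
s [657.2 105.4  75. ]
s [538.1 108.   75. ]
top [[184.0, 68.0], [456.0, 76.0], [451.0, 236.0], [173.0, 228.0]]
side [[359.0, 187.0], [422.0, 346.0], [282.0, 371.0], [231.0, 207.0]]
```

View pics/z8.png

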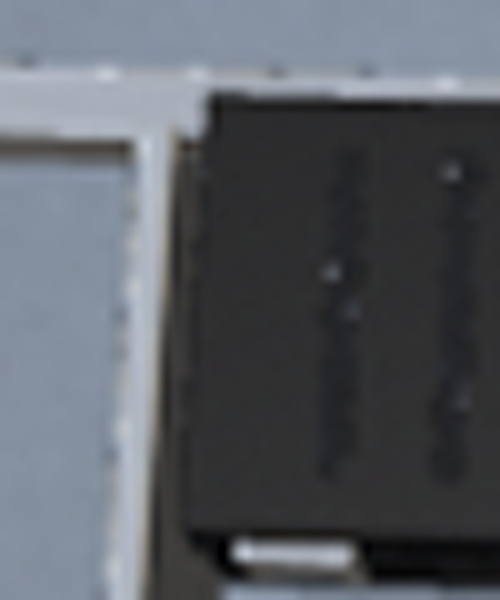

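View pics/z9.png

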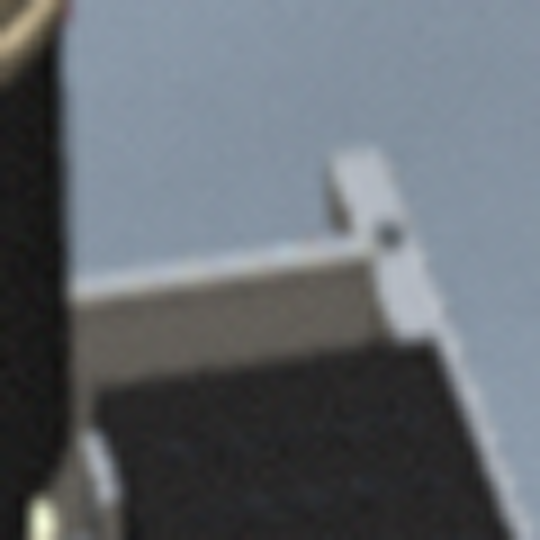

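Flush at the rail, but image measurement puts the end 0–3 mm from the plate, and the last push showed a small sideways force. One more gentle end push by feel will settle it.

```bash
python3 - <<'E'
from h import *
b=np.zeros(3)
bot.line_to([600,50,140],velocity=250,ori=Q2)
bot.move_gripper(50)
bot.line_to([600,50,24],velocity=200);st()
bot.line_to([600,84,24],velocity=100)
P=np.array([600,84,24.])
for k in range(14):
    P[1]+=1; bot.line_to(P.tolist(),velocity=20); s=bot.read_state(); print(P[1],s["tcp_pos"].round(1)[:2],s["contact_force"].round(1))
    if s["contact_force"][1]<-13: break
st()
E
```

```text
t37.1 tcp [600.7  50.1  24.7] F [-0.4  0.   0.9] w50
85.0 [599.9  84.7] [-0.5 -0.1  0.2]
86.0 [600.   85.8] [-0.3 -0.3 -0.5]
87.0 [600.  87.] [ 0.  -0.8 -0.1]
88.0 [600.   88.1] [ 0.1 -0.3 -0. ]
89.0 [600.   89.1] [ 0.6 -0.9 -0.3]
90.0 [600.   90.1] [-0.2 -0.   0.9]
91.0 [600.  91.] [ 0.1 -1.  -0.1]
92.0 [600.   92.1] [-1.1 -0.3 -0.9]
93.0 [599.7  92.2] [-0.  -5.3  1.1]
94.0 [599.7  92.2] [  1.6 -10.4  -0.1]
95.0 [599.6  92.2] [  2.6 -14.8   1.2]
 t40.4 tcp [599.6  92.2  24. ] F [  2.6 -14.8   1.2] w50
```

The contact went stiff at the same y = 92.2 with no sliding, so the case was still against the stop. I'll draw clear and check.

```bash
python3 - <<'E'
from h import *
bot.line_to([600,45,24],velocity=120)
bot.line_to([600,45,150],velocity=250)
bot.line_to([450,-120,230],velocity=220);st()
im=bot.camera("top");cv2.imwrite("pics/t10.png",im[:,:,::-1]);crop("side",200,60,440,260,3,"pics/s10.png")
E
```

```text
t42.8 tcp [ 450.3 -119.6  229.4] F [0.2 0.2 0. ] w50
```

View pics/t10.png

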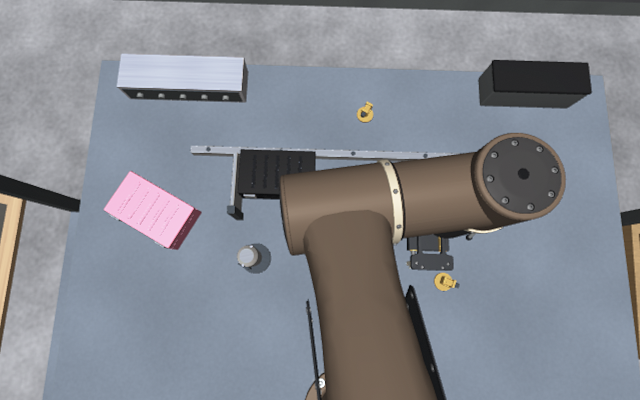

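View pics/s10.png

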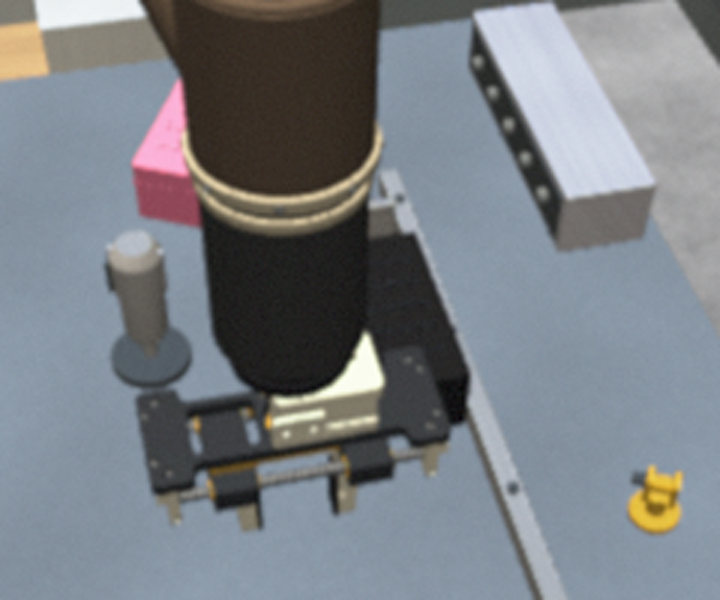

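The case (top ~277,172) lies along the rail and against the plate. The mic (248,256) and mounts (443,282 and 365,113) are where they started, so I'm handing in.

```bash
python3 - <<'E'
from plant import bot
bot.close_job()
E
```

```text
the job is handed in; nothing more can be done
```

The black latched case is in its corner, flush along the back rail with its end against the left (+y) end stop. I handed the job in at about 43 s, with the hand drawn clear. It was only pushed:
1. I pushed the near face between the latches until it met the rail.
2. I pushed the right end with two spread fingers until it met the plate.
3. I gave it a short squaring push at the rail.
4. I gave the end one more gentle push to check it by feel.

**By feel:** both rail pushes stalled at TCP x = 529.8 and both end pushes at y = 92.2. On the last end push the force rose to 15 N with no sliding first, so the case was already touching the stop. The highest push force I read was about 18 N along the push, with about 13 N upward on the tool at the same moment.

**By camera:** the images agreed less closely, putting the case's end 0–5 mm and its back face 2–4 mm short of contact. The calibration and my corner picking are good to only a few mm, so I relied on the contact stalls.

**Bystanders:** the microphone and both brass mounts are at their starting pixels. The arm hid most of the tripod in the last pictures, but no move went near it.

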